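# Run the safety test on a repaired battery pack

### The job

Test the repaired battery pack that lies in the test box: lower the box's lid gently until it is fully closed, without slamming it, and only then use the console, pressing one key at a time all the way down and letting it come up again: the wide clear key, then program 2-6 (number key 2, then number key 6), then the large domed start button. The number keys are blank but laid out as on a telephone when seen from the robot's side: 1-2-3 from left to right in the far row, 4-5-6 in the near row; press no other key and leave the other things on the bench where they are.

Things in the scene. Friction and masses are not known exactly. Their poses are not given: they have to be found in the camera images.
- guard: the electrical-test box: grey sheet-steel box, open at the top, 200 (x) x 250 (y) x 90 mm high, walls and floor 4 mm, fixed to the bench; a battery pack lies in it. Origin: centre of its underside; its +x is the far (hinge) side, -x its front, +y its left as seen from the robot, +z up.
- lid (a joint): angle (rad) of the test box's flat lid: 0 = closed flat on the rim, grows as it opens upward, at most 1.5; it starts at 0.85 to 1.25. A stiff hinge holds it at any angle (about 0.75 N m of friction, lid about 0.45 kg), so it must be pushed or carried all the way down, where it stays.
- lid_hinge (a point): hinge axis of the lid at mid-width, on the far top edge of the box, 90 mm above the bench; its frame turns with the lid: y along the hinge; the lid extends 200 mm along -x, inner face at z = 0, outer (upper) face at z = +10 mm. The lid is 250 mm wide: a 26 mm wide aluminium frame round a clear window set 1 mm below the outer face.
- lid_tab (a point): centre of the outer face of the lid's black pull tab (90 mm wide along y, 26 mm long, 10 mm thick) which sticks out of the middle of the lid's front edge, in the plane of the lid; 213 mm from the hinge axis; same axes as lid_hinge.
- console: the tester: grey desk console, 200 (x) x 300 (y) mm, fixed, 50 mm high in front, 93 mm at the back; its panel slopes up 12 degrees away from its front. Left half: six square number keys in two rows, the wide clear key in front of them; right half: start button in front, stop button beyond; display at the back. All keys blank, pale plastic. Origin: centre of underside; -x its front, +y its left.
- key_1_top (a point): centre of the top of the number key 1 (upper (far) row, left), square cap 24 x 24 mm, standing 11 mm proud of the panel; its z axis points out of the panel (12 degrees from vertical), x up the slope, y to the left. It is pressed 5 mm along that axis and springs back (1.6 N starts it, about 5 N bottoms it). Number keys are 40 mm apart centre to centre.
- key_2_top (a point): centre of the top of the number key 2 (upper (far) row, middle), square cap 24 x 24 mm, standing 11 mm proud of the panel; its z axis points out of the panel (12 degrees from vertical), x up the slope, y to the left. It is pressed 5 mm along that axis and springs back (1.6 N starts it, about 5 N bottoms it).
- key_3_top (a point): centre of the top of the number key 3 (upper (far) row, right), square cap 24 x 24 mm, standing 11 mm proud of the panel; its z axis points out of the panel (12 degrees from vertical), x up the slope, y to the left. It is pressed 5 mm along that axis and springs back (1.6 N starts it, about 5 N bottoms it).
- key_4_top (a point): centre of the top of the number key 4 (lower (near) row, left), square cap 24 x 24 mm, standing 11 mm proud of the panel; its z axis points out of the panel (12 degrees from vertical), x up the slope, y to the left. It is pressed 5 mm along that axis and springs back (1.6 N starts it, about 5 N bottoms it).
- key_5_top (a point): centre of the top of the number key 5 (lower (near) row, middle), square cap 24 x 24 mm, standing 11 mm proud of the panel; its z axis points out of the panel (12 degrees from vertical), x up the slope, y to the left. It is pressed 5 mm along that axis and springs back (1.6 N starts it, about 5 N bottoms it).
- key_6_top (a point): centre of the top of the number key 6 (lower (near) row, right), square cap 24 x 24 mm, standing 11 mm proud of the panel; its z axis points out of the panel (12 degrees from vertical), x up the slope, y to the left. It is pressed 5 mm along that axis and springs back (1.6 N starts it, about 5 N bottoms it).
- key_clear_top (a point): centre of the top of the clear key: wide bar cap, 64 mm (y) x 20 mm, nearest the console's front, 42 mm below the 4-5-6 row, standing 11 mm proud of the panel; its z axis points out of the panel (12 degrees from vertical), x up the slope, y to the left. It is pressed 5 mm along that axis and springs back (1.6 N starts it, about 5 N bottoms it).
- key_start_top (a point): centre of the top of the start button: round domed cap, 44 mm across, near the console's front on the right, standing 13 mm proud of the panel; its z axis points out of the panel (12 degrees from vertical), x up the slope, y to the left. It is pressed 5 mm along that axis and springs back (1.6 N starts it, about 5 N bottoms it).
- key_stop_top (a point): centre of the top of the stop button: round flat cap, 28 mm across, 63 mm beyond the start button; not used, standing 11 mm proud of the panel; its z axis points out of the panel (12 degrees from vertical), x up the slope, y to the left. It is pressed 5 mm along that axis and springs back (1.6 N starts it, about 5 N bottoms it).
- pack: the repaired battery pack under test, 74 x 112 x 64 mm high, black and red plastic, lying on the test box's floor, below the rim; origin at the centre of its underside.
- spare_pack: bystander: a second battery pack, 74 x 112 x 64 mm, standing on the bench; origin under its centre.
- drill: bystander: cordless drill standing on its battery, about 210 mm high; origin under its centre.
- screwdriver: bystander: screwdriver 200 mm long lying on the bench; origin under its centre.
- screw_jar: bystander: clear jar, 60 mm across, 70 mm high; origin under its centre.
- chuck_sleeve: bystander: upright steel sleeve, 42 mm across, 45 mm high; origin under its centre.
Not all that is in view belongs to the job. What is shaped like the pack but orange or purple is not meant.

How it is judged:
On the way, in this order (a step that is already met when the one before it is completed fails the run):
1. the lid is lowered fully closed (under 0.03 rad) (value of joint lid below 0.03 rad), for 0.1 s.
2. with the lid closed, the clear key is pressed at least 3 mm, all other keys up (value of joint lid below 0.03 rad and distance of key_clear_top from where it was at the start of the episode above 0.003 m and distance of each of key_1_top, key_2_top, key_3_top, key_4_top, key_5_top, key_6_top, key_start_top, key_stop_top from where it was at the start of the episode below 0.0015 m), for 0.05 s.
3. with the lid closed, the number key 2 is pressed at least 3 mm, all other keys up (value of joint lid below 0.03 rad and distance of key_2_top from where it was at the start of the episode above 0.003 m and distance of each of key_1_top, key_3_top, key_4_top, key_5_top, key_6_top, key_clear_top, key_start_top, key_stop_top from where it was at the start of the episode below 0.0015 m), for 0.05 s.
4. with the lid closed, the number key 6 is pressed at least 3 mm, all other keys up (value of joint lid below 0.03 rad and distance of key_6_top from where it was at the start of the episode above 0.003 m and distance of each of key_1_top, key_2_top, key_3_top, key_4_top, key_5_top, key_clear_top, key_start_top, key_stop_top from where it was at the start of the episode below 0.0015 m), for 0.05 s.
5. with the lid closed, the start button is pressed at least 3 mm, all other keys up (value of joint lid below 0.03 rad and distance of key_start_top from where it was at the start of the episode above 0.003 m and distance of each of key_1_top, key_2_top, key_3_top, key_4_top, key_5_top, key_6_top, key_clear_top, key_stop_top from where it was at the start of the episode below 0.0015 m), for 0.05 s.
At the end, for the whole second after the job is handed in: The lid is closed (under 0.03 rad), all keys are up again (under 1 mm), the battery pack still lies at rest in the box (within 20 mm of where it was) and every bystander is within 25 mm of where it was (value of joint lid below 0.03 rad and distance of pack from where it was at the start of the episode below 0.02 m and linear speed of pack below 0.02 m/s and distance of each of key_1_top, key_2_top, key_3_top, key_4_top, key_5_top, key_6_top, key_clear_top, key_start_top, key_stop_top from where it was at the start of the episode below 0.001 m and distance of each of spare_pack, drill, screwdriver, screw_jar, chuck_sleeve from where it was at the start of the episode below 0.025 m); the robot touches nothing.
It fails at once if a key that is not part of the sequence (1, 3, 4, 5 or stop) is pressed by more than 2.5 mm (distance of any of key_1_top, key_3_top, key_4_top, key_5_top, key_stop_top from where it was at the start of the episode above 0.0025 m).
It fails at once if any key is pressed by more than 2.5 mm while the lid is open (above 0.06 rad) (value of joint lid above 0.06 rad and distance of any of key_1_top, key_2_top, key_3_top, key_4_top, key_5_top, key_6_top, key_clear_top, key_start_top, key_stop_top from where it was at the start of the episode above 0.0025 m).
It fails at once if two keys are down at once (distance of each of key_clear_top, key_2_top from where it was at the start of the episode above 0.0025 m or distance of each of key_clear_top, key_6_top from where it was at the start of the episode above 0.0025 m or distance of each of key_clear_top, key_start_top from where it was at the start of the episode above 0.0025 m or distance of each of key_2_top, key_6_top from where it was at the start of the episode above 0.0025 m or distance of each of key_2_top, key_start_top from where it was at the start of the episode above 0.0025 m or distance of each of key_6_top, key_start_top from where it was at the start of the episode above 0.0025 m).
It fails at once if the lid slams: it falls faster than 2 rad/s in its last 0.3 rad (value of joint lid below 0.3 rad and velocity of joint lid below -2 rad/s).
It fails at once if a bystander is shoved more than 25 mm (distance of any of spare_pack, drill, screwdriver, screw_jar, chuck_sleeve from where it was at the start of the episode above 0.025 m).
It also fails if it takes over 58 s, if anything falls off the work surface, if the arm or the gripper's body presses on something with over 40 N, if the wrist force passes 120 N, or if a joint passes its speed limit or range.

### The arm

A 6-joint arm with a two-finger parallel gripper is mounted at the origin on the work surface. World frame = base frame: x ahead of the robot, y to its left, z up, the work surface at z = 0. Lengths are in m, angles in rad, forces in N, time in s.
With the tool pointing down it reaches from about 0.225 to 0.875 m from the base axis. Payload 3.4 kg.
Tool frame: the origin (TCP) lies where the fingers leave the gripper's body, on its centre line; the fingertips stand 73 mm ahead of it and the grasp point (between the pads) lies 54 mm ahead of it (manip.pinch_z is the distance from the TCP to the grasp point, in m); z points along the fingers, y is the line along which they close (so a half turn about z gives the same grasp; the last joint's range is limited). The gripper opens to 85 mm and grips with 20 to 120 N. Pads are 22 mm wide; open, the fingers measure 114 mm over their backs; the gripper's body (76 mm by 85 mm) begins 54 mm behind the grasp point. The pads swing forward as they close: fully open they stand 13 mm farther back than shut.
Start: joints at [-1.358, 0.276, 1.505, -0, 1.361, -0.121], TCP at [0.188, -0.543, 0.304] pointing down, gripper open.
Joint ranges: [-2.89, 2.89], [-0.75, 2.08], [0.22, 2.7], [-1.18, 4.32], [0.11, 2.71], [-2.7, 2.7]. Speed limits (rad/s): [2.57, 2.57, 3.14, 3.14, 3.14, 3.14].

### API

Orientations are given as a unit quaternion [w, x, y, z].
In Python, from rig import readout, imaging, manip gives the robot as it stands. The module is installed in compiled form; this text tells all that it offers.
- The arm moves only by the tool servo_tool, never from a script. Its argument "moves" is a list of rows, each an object with "dp": the shift along the tool's x, y, z in units of 0.2 m (1.0 is 0.2 m), a list of three; "delta_rot": the turn, a rotation vector about the tool's x, y, z in units of 0.1 rad (1.0 is 0.1 rad), a list of three; "fingers": the opening, from 0 (shut) to 1 (fully open). In form: [{"dp": [dx, dy, dz], "delta_rot": [wx, wy, wz], "fingers": fingers}, ...]. A call has 1 to 5 rows; each row shifts and turns the commanded pose from where the row before left it, along the tool's axes as they then stand; what a row does not reach is not made up. A row lasts 1/10 s, in which the tool goes at most 50 mm and 8.59 degrees, less where a joint would pass 70% of its speed; a pose out of reach is approached as far as the arm can. A call with a number of a shift or a turn outside -1 to 1 is refused whole. A call with a gripper value outside its range is refused whole. The fingers move at their own pace and stop on an object; "force" is the grip in N (left out, the last holds). Time passes only in rows, so rows that do not move let the fingers close. It gives the time, the measured TCP pose, the force, the opening and the grip force at its end, in the units of the state.
- readout.get_state(): the state, without advancing time (a new reading comes with each control period).
- imaging.get_image(name): name is "scene" or "side" or "wrist"; returns (picture, depth): 420x560x3 uint8, red, green, blue; 420x560 float32, m along the optical axis (not along the pixel's ray), 0 where there is no reading.
- imaging.calibration(name): a dict with "intrinsics" (3x3 intrinsics, pixels), "R" (3x3) and "t" (3): a world point X has camera coordinates R X + t; the wrist camera has in their place "hand_eye" (4x4, takes a point from camera to tool coordinates, whose origin is the TCP and whose axes are the flange's). Camera axes: x right, y down, z forward; pixel columns grow to the right and rows downward; lengths in m; the calibration is good to about 2 mm. A picture is of the moment at which its call begins: read the wrist's pose just before it. calibration takes no time and is no camera call.
- manip.sign_off(): hands the job in; it is judged then, once.
The state is a dict: "clock": time; "qpos": joint angles; "qd": joint speeds; "effort": joint torques, N m; "position": TCP position; "ee_rot": TCP orientation; "contact_force": force on the tool from outside, world axes, zero at the start; "moment": the same for the moment, N m; "width": finger opening in m; "gripper_force": force on a finger pad.
Only numpy, scipy, OpenCV 4.12 (cv2) and the standard library are available. Lean on these libraries where they do the work, as an engineer would, in place of code of your own. Each camera call takes 0.05 s, during which the arm holds its last target. There are 200 camera calls.

## Working session

There is one attempt and no reset: what is moved stays moved. The work goes in short steps, Python scripts to look and compute and a tool call to move; the robot and the scene stay as the last step left them, time stands still between calls to the robot, and variables do not carry over. Pictures are saved under pics/ and viewed, at most 10 in all, crops included, and the job is handed in when it is done.

Besides the shell and the picture viewer there is one more tool, called as a command line: name --argument value ..., lists and objects as JSON in quotes. servo_tool: Moves the arm, as the interface text tells. Its arguments: {"type":"object","properties":{"moves":{"type":"array"},"force":{"type":"number"}},"required":["moves"]}

```bash
mkdir -p pics; cat > h.py <<'E'
import numpy as np, cv2
from rig import readout, imaging, manip
def snap(n,f):
    p,d=imaging.get_image(n); cv2.imwrite('pics/%s.png'%f,p[:,:,::-1]); np.savez('pics/%s.npz'%f,p=p,d=d); return p,d
def pts(n,d):
    c=imaging.calibration(n);K=c['intrinsics'];v,u=np.mgrid[:d.shape[0],:d.shape[1]]
    X=np.stack([(u-K[0][2])/K[0][0]*d,(v-K[1][2])/K[1][1]*d,d],-1)
    return (X-np.array(c['t']))@np.array(c['R'])
E
python3 - <<'E'
from h import *
s=readout.get_state();print({k:np.round(v,3) for k,v in s.items()})
for n in('scene','side'):
    snap(n,n+'0');c=imaging.calibration(n);R=np.array(c['R']);print(n,np.round(-R.T@np.array(c['t']),3),np.round(R[2],2),c['intrinsics'])
print(imaging.calibration('wrist'))
a=cv2.imread('pics/scene0.png')
E
```

```text
{'clock': np.float64(0.0), 'qpos': array([-1.358,  0.277,  1.506,  0.   ,  1.361, -0.121]), 'qd': array([-0.002,  0.001,  0.001, -0.001, -0.   ,  0.   ]), 'effort': array([-0.0000e+00, -4.1678e+01, -2.4581e+01, -1.0000e-03,  1.1000e-02,
       -0.0000e+00]), 'position': array([ 0.188, -0.543,  0.303]), 'ee_rot': array([-0.001,  0.986,  0.166, -0.   ]), 'contact_force': array([ 0.891,  0.884, -0.636]), 'moment': array([-0.003, -0.005,  0.045]), 'gripper_force': np.float64(0.0), 'width': np.float64(0.085)}
scene [1.215 0.424 0.67 ] [-0.69 -0.41 -0.6 ] [[393.69490805   0.         281.00562392]
 [  0.         393.69490805 209.46445446]
 [  0.           0.           1.        ]]
side [ 0.429 -0.638  0.63 ] [ 0.11  0.77 -0.63] [[416.90819713   0.         278.27813305]
 [  0.         416.90819713 212.62968021]
 [  0.           0.           1.        ]]
{'intrinsics': array([[351.40456176,   0.        , 276.2590947 ],
       [  0.        , 351.40456176, 212.71476885],
       [  0.        ,   0.        ,   1.        ]]), 'hand_eye': array([[ 3.14322351e-04, -9.50641942e-01, -3.10289863e-01,
         7.91832650e-02],
       [ 9.99999787e-01,  1.21363152e-04,  6.41172677e-04,
         7.45744238e-04],
       [-5.71867883e-04, -3.10289998e-01,  9.50641778e-01,
        -7.01050193e-02],
       [ 0.00000000e+00,  0.00000000e+00,  0.00000000e+00,
         1.00000000e+00]])}
```

View pics/scene0.png

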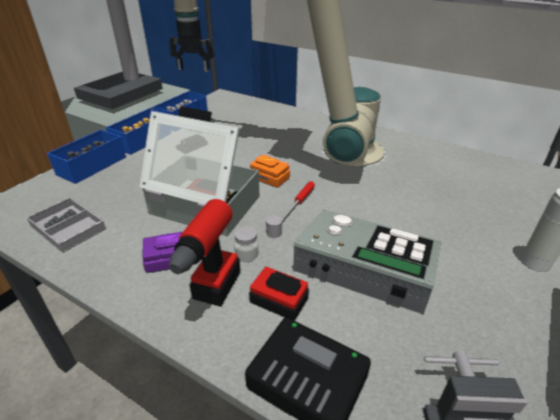

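View pics/side0.png

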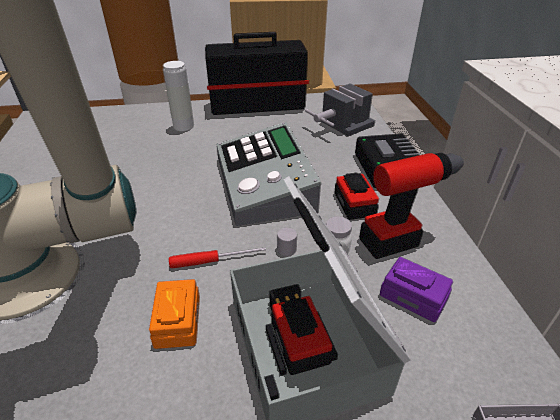

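Scene view: test box at about (205,190) with its raised lid at (190,158); console at (370,255), with number keys near (400,245), clear at (404,234), start at (342,220) and stop at (335,230). Side view: box at (310,330) holding the red and black pack (300,330), lid edge from (290,180) to (400,355), start (248,185), stop (273,176), number keys (250,147), clear (233,153). Lookalikes: spare pack (278,290), orange (270,168), purple (165,250), all in the scene view. Next I measure the keys and the lid.

```bash
cat > m.py <<'E'
from h import *
for n,roi in(('scene',(290,205,450,270)),('side',(215,120,305,205))):
    z=np.load('pics/%s0.npz'%n);p,d=z['p'],z['d'];P=pts(n,d)
    x0,y0,x1,y1=roi
    m=((p.min(2)>(185)) )[y0:y1,x0:x1].astype(np.uint8)
    k,l,st,c=cv2.connectedComponentsWithStats(m,connectivity=4)
    print(n)
    for i in range(1,k):
        if st[i,4]<25: continue
        mm=np.zeros(d.shape,bool);mm[y0:y1,x0:x1]=l==i; 
        print(np.round(c[i]+[x0,y0],1),st[i,4],np.round(np.median(P[mm],0),4),np.round(np.ptp(P[mm],0),3))
    crop=cv2.resize(p[y0-10:y1+10,x0-10:x1+10,::-1],None,fx=4 if n=='scene' else 5,fy=4 if n=='scene' else 5)
    cv2.imwrite('pics/c_%s.png'%n,crop)
# lid plane from scene
z=np.load('pics/scene0.npz');p,d=z['p'],z['d'];P=pts('scene',d)
m=(p.min(2)>170);m[:105]=0;m[205:]=0;m[:,:135]=0;m[:,245:]=0
Q=P[m];Q=Q[(Q[:,2]>.08)&(Q[:,0]>.2)]
for _ in range(4):
    c=np.median(Q,0);u,s,v=np.linalg.svd(Q-Q.mean(0),full_matrices=False);r=(Q-Q.mean(0))@v[2];Q=Q[abs(r)<.004]
print('lid n',v[2],Q.mean(0),len(Q),'rms',r.std(),Q.min(0),Q.max(0))
E
python3 m.py
```

```text
scene
[342.3 218.9] 115 [0.4783 0.1621 0.0728] [0.038 0.044 0.014]
[334.9 228.4] 57 [0.534  0.1674 0.0846] [0.033 0.034 0.02 ]
[404.1 233.7] 138 [0.4489 0.3089 0.0687] [0.044 0.061 0.02 ]
[383.6 236.4] 53 [0.4945 0.2725 0.0776] [0.024 0.022 0.008]
[401.2 241.4] 56 [0.4911 0.313  0.0777] [0.022 0.021 0.006]
[380.1 243.6] 65 [0.5337 0.2764 0.0864] [0.026 0.023 0.006]
[418.8 246.4] 58 [0.4877 0.3522 0.0776] [0.022 0.021 0.006]
[398.1 248.8] 65 [0.5281 0.3163 0.086 ] [0.025 0.023 0.007]
[416.7 254.1] 68 [0.5234 0.3561 0.0856] [0.039 0.021 0.017]
side
[259.  134.9] 43 [0.5187 0.3539 0.0876] [0.021 0.043 0.015]
[244.9 139.4] 38 [0.4802 0.351  0.0797] [0.021 0.026 0.007]
[262.4 142.2] 43 [0.5234 0.3131 0.088 ] [0.023 0.027 0.007]
[248. 147.] 41 [0.4848 0.31   0.0796] [0.022 0.026 0.008]
[232.5 152.1] 90 [0.4436 0.3031 0.0706] [0.021 0.062 0.008]
[265.8 149.9] 45 [0.5269 0.2742 0.088 ] [0.109 0.926 0.546]
[250.8 154.8] 44 [0.4887 0.2692 0.0794] [0.07  0.919 0.554]
[273.1 174.1] 65 [0.5316 0.1665 0.0862] [0.024 0.031 0.017]
[291.5 187.1] 148 [ 0.52   -0.1385  0.2662] [0.046 0.299 0.191]
[247.6 183.3] 166 [0.47   0.1559 0.0735] [0.062 0.821 0.573]
lid n [ 0.83535927 -0.04015841  0.54823553] [ 0.58613785 -0.2298468   0.18866405] 177 rms 0.0012947168273637851 [ 0.53566235 -0.26154092  0.09616092] [ 0.64706388 -0.19968962  0.26553591]
```

```bash
cat > m2.py <<'E'
from h import *
z=np.load('pics/scene0.npz');p,d=z['p'],z['d'];P=pts('scene',d)
n=np.array([.8354,-.0402,.5482]);c=np.array([.58614,-.22985,.18866])
m=(abs((P-c)@n)<.005);m[:100]=0;m[215:]=0;m[:,:125]=0;m[:,255:]=0
m&=(P[...,2]>.07)
k,l,st,_=cv2.connectedComponentsWithStats(m.astype(np.uint8));i=1+np.argmax(st[1:,4]);m=l==i
Q=P[m]
for _ in range(4):
    u,s,v=np.linalg.svd(Q-Q.mean(0),full_matrices=False);r=(Q-Q.mean(0))@v[2];Q=Q[abs(r)<.003]
n=v[2]*np.sign(v[2][2]);c=Q.mean(0);print('n',n,'c',c,len(Q),'theta',np.arccos(n[2]),'yaw',np.arctan2(n[1],n[0]),Q.min(0),Q.max(0))
yaw=np.arctan2(n[1],n[0]);th=np.arccos(n[2])
y=np.array([-np.sin(yaw),np.cos(yaw),0]);a=np.cross(n,y);a*=np.sign(a[2])
# hinge line, y range at rows
h=c-.010*n; h=h-a*(h[2]-.09)/a[2]
s=(Q-h)@a;t=(Q-h)@y
for s0 in np.arange(0,.24,.02):
    q=t[abs(s-s0)<.008]; print(round(s0,2),len(q),np.round(np.percentile(q,[2,98]),3) if len(q) else '')
print('s range',np.percentile(s,[.5,99.5]),'h',h,'a',a)
cr=p[90:235,110:275,::-1].copy();mm=m[90:235,110:275];cr[mm]=cr[mm]//2+np.array([0,0,120],np.uint8)
b=cv2.resize(np.hstack([p[90:235,110:275,::-1],cr]),None,fx=2.4,fy=2.4);cv2.imwrite('pics/lid.png',b)
# box rim in side view
z=np.load('pics/side0.npz');P=pts('side',z['d']);R=P[(abs(P[...,2]-.09)<.004)&(P[...,1]<0.1)&(P[...,1]>-.45)&(P[...,0]>.3)]
print('rim',len(R),np.percentile(R,[1,50,99],axis=0)); r=cv2.minAreaRect(R[:,:2].astype(np.float32));print(r)
# bystanders' height near: points above .1 in side/scene
E
python3 m2.py
```

```text
n [0.84950286 0.1011771  0.51779155] c [ 0.585001   -0.23029958  0.19017912] 1664 theta 1.026528853346718 yaw 0.11854312698424269 [ 0.51842193 -0.28494674  0.08798949] [ 0.65425032 -0.1713494   0.28938115]
0.0 61 [-0.061  0.007]
0.02 113 [-0.055  0.008]
0.04 121 [-0.056  0.009]
0.06 121 [-0.047  0.019]
0.08 122 [-0.046  0.023]
0.1 110 [-0.031  0.03 ]
0.12 128 [-0.03   0.032]
0.14 115 [-0.026  0.036]
0.16 125 [-0.015  0.05 ]
0.18 120 [-0.008  0.062]
0.2 113 [0.002 0.059]
0.22 84 [-0.003  0.047]
s range [-0.00398301  0.22566802] h [ 0.63360149 -0.22451119  0.09      ] a [-0.51415768 -0.06123697  0.85550682]
rim 1689 [[ 0.41922097 -0.37214287  0.08610625]
 [ 0.48830121 -0.33922592  0.09067846]
 [ 0.771658   -0.01672718  0.0935122 ]]
((0.6185221076011658, -0.18583934009075165), (0.3866663873195648, 0.3221789598464966), 9.250476837158203)
```

View pics/lid.png

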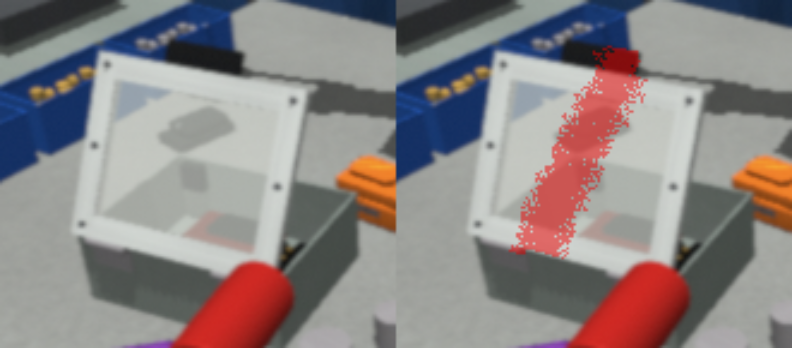

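View pics/c_side.png

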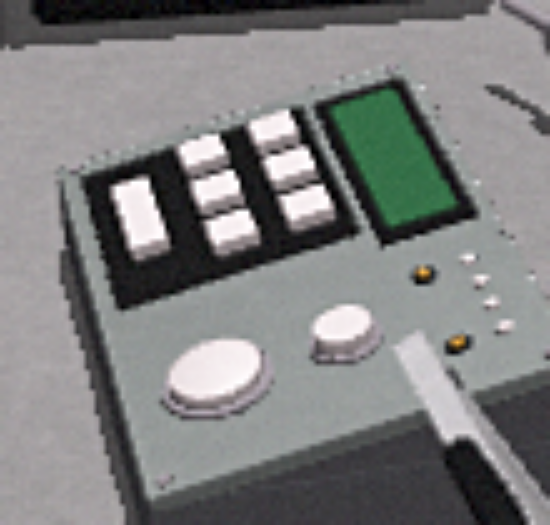

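The lid crop shows the white frame's corners at full-frame pixels (151,112), (238,127), (225,202) and (141,187), with the black tab at about (195,114). My first plane caught only a diagonal strip of it, so I refit inside the lid outline. The console crop confirms the key layout.

```bash
cat > m3.py <<'E'
from h import *
z=np.load('pics/scene0.npz');p,d=z['p'],z['d'];P=pts('scene',d)
m=np.zeros(d.shape,np.uint8);cv2.fillPoly(m,[np.array([[151,113],[237,128],[224,198],[142,186]])],1)
m=cv2.erode(m,np.ones((5,5)))>0
Q=P[m]; c=np.median(Q,0);Q=Q[np.linalg.norm(Q-c,axis=1)<.25]
for t in(.02,.01,.006,.004):
    u,s,v=np.linalg.svd(Q-Q.mean(0),full_matrices=False);r=(Q-Q.mean(0))@v[2];Q=Q[abs(r-np.median(r))<t]
n=v[2]*np.sign(v[2][2]);c=Q.mean(0);yaw=np.arctan2(n[1],n[0]);print('n',n,'c',c,len(Q),m.sum(),'theta',np.arccos(n[2]),'yaw',yaw)
K=imaging.calibration('scene');R=np.array(K['R']);C=-R.T@np.array(K['t'])
def ray(u,v):
    r=R.T@np.linalg.inv(K['intrinsics'])@[u,v,1];return C+r*((c-C)@n)/(r@n)
for q in[(150.8,111.7),(238.3,127.5),(224.6,202.5),(141,186.7),(179,107),(211,111),(211,120)]: print(q,np.round(ray(*q),4))
# side view of the tab: black blob in ROI
z=np.load('pics/side0.npz');ps,ds=z['p'],z['d'];S=pts('side',ds)
b=(ps.max(2)<60);b[:185]=0;b[255:]=0;b[:,:285]=0;b[:,330:]=0
k,l,st,cc=cv2.connectedComponentsWithStats(b.astype(np.uint8))
for i in range(1,k):
    if st[i,4]>30:
        q=S[l==i];print('tab side',cc[i],st[i],np.round(np.median(q,0),4),np.round(np.percentile(q,[3,97],axis=0),3))
rim=(abs(S[...,2]-.09)<.003)&(S[...,1]<0)&(S[...,0]<.66)&(S[...,0]>.3)
q=S[rim];print(len(q),np.round(q[np.argsort(q[:,0])][[5,50]],3),np.round(q[np.argsort(q[:,1])][[5,50]],3))
h=cv2.minAreaRect(q[:,:2].astype(np.float32));print(h,cv2.boxPoints(h))
E
python3 m3.py
```

```text
n [0.85053808 0.13144133 0.50922309] c [ 0.58578436 -0.22375909  0.18701983] 5506 5601 theta 1.0365144938788329 yaw 0.15332611569135715
(150.8, 111.7) [ 0.56   -0.3585  0.2649]
(238.3, 127.5) [ 0.5205 -0.1094  0.2666]
(224.6, 202.5) [ 0.6128 -0.0946  0.1086]
(141, 186.7) [ 0.6579 -0.3377  0.096 ]
(179, 107) [ 0.5353 -0.2804  0.2859]
(211, 111) [ 0.5193 -0.1906  0.2896]
(211, 120) [ 0.5293 -0.1847  0.2713]
tab side [310.23745174 223.82432432] [290 195  39  57 518] [ 0.5259 -0.2492  0.2874] [[ 0.515 -0.281  0.039]
 [ 0.572  0.107  0.29 ]]
tab side [312.2972973  204.08108108] [304 195  14  18  37] [0.6181 0.1103 0.0269] [[0.597 0.108 0.007]
 [0.628 0.113 0.06 ]]
1380 [[ 0.417 -0.134  0.092]
 [ 0.423 -0.125  0.09 ]] [[ 0.455 -0.373  0.09 ]
 [ 0.477 -0.37   0.088]]
((0.5390129685401917, -0.23428617417812347), (0.2122317999601364, 0.2530617117881775), 8.741395950317383) [[ 0.41490012 -0.12535201]
 [ 0.4533592  -0.37547424]
 [ 0.6631258  -0.34322035]
 [ 0.62466675 -0.0930981 ]]
```

```bash
python3 - <<'E'
from h import *
z=np.load('pics/side0.npz');p,d=z['p'].astype(int),z['d'];S=pts('side',d)
m=(p[...,0]>120)&(p[...,1]<60)&(p[...,2]<60);m[:,:345]=0;m[:130]=0;m[260:]=0
q=S[m];q=q[q[:,1]<.4];print('drill+spare',np.round(np.percentile(q,[1,50,99],axis=0),3)); q=q[q[:,2]>.12];print('barrel',np.round(np.percentile(q,[1,50,99],axis=0),3))
E
```

```text
drill+spare [[ 0.695 -0.051  0.053]
 [ 0.756 -0.021  0.2  ]
 [ 0.829  0.145  0.212]]
barrel [[ 0.713 -0.051  0.185]
 [ 0.771 -0.026  0.205]
 [ 0.83   0.009  0.212]]
```

servo_tool --moves '[{"dp": [0,0,-0.25],"delta_rot": [0,0,0.6],"fingers": 0},{"dp": [0,0,-0.25],"delta_rot": [0,0,0.6],"fingers": 0},{"dp": [0,0,-0.25],"delta_rot": [0,0,0.6],"fingers": 0},{"dp": [0,0,0],"delta_rot": [0,0,0],"fingers": 0},{"dp": [0,0,0],"delta_rot": [0,0,0],"fingers": 0}]'

```text
clock: 0.6
position: [0.1884, -0.5434, 0.455]
ee_rot: [0.001, 0.997, 0.077, 0.0]
contact_force: [0.0, -0.4, -1.1]
width: 0.0122
gripper_force: 0.0
```

servo_tool --moves '[{"dp": [0.19,-0.104,0],"delta_rot": [0,0,0],"fingers": 0},{"dp": [0.19,-0.104,0],"delta_rot": [0,0,0],"fingers": 0},{"dp": [0.19,-0.104,0],"delta_rot": [0,0,0],"fingers": 0},{"dp": [0.19,-0.104,0],"delta_rot": [0,0,0],"fingers": 0},{"dp": [0.19,-0.104,0],"delta_rot": [0,0,0],"fingers": 0}]'

```text
clock: 1.1
position: [0.361, -0.4098, 0.4514]
ee_rot: [-0.002, 0.997, 0.077, -0.001]
contact_force: [0.3, -0.2, 0.5]
width: 0.0003
gripper_force: 0.0
```

servo_tool --moves '[{"dp": [0.19,-0.104,0],"delta_rot": [0,0,0],"fingers": 0},{"dp": [0.19,-0.104,0],"delta_rot": [0,0,0],"fingers": 0},{"dp": [0.19,-0.104,0],"delta_rot": [0,0,0],"fingers": 0},{"dp": [0.19,-0.104,0],"delta_rot": [0,0,0],"fingers": 0},{"dp": [0.19,-0.104,0],"delta_rot": [0,0,0],"fingers": 0}]'

```text
clock: 1.6
position: [0.5329, -0.2779, 0.4513]
ee_rot: [-0.001, 0.997, 0.077, -0.002]
contact_force: [-0.6, -0.2, 0.2]
width: 0.0002
gripper_force: 0.0
```

servo_tool --moves '[{"dp": [0.19,-0.104,0],"delta_rot": [0,0,0],"fingers": 0},{"dp": [0.19,-0.104,0],"delta_rot": [0,0,0],"fingers": 0},{"dp": [0,0,0],"delta_rot": [0,0,0],"fingers": 0},{"dp": [0,0,0],"delta_rot": [0,0,0],"fingers": 0}]'

```text
clock: 2.0
position: [0.601, -0.226, 0.451]
ee_rot: [-0.001, 0.997, 0.078, -0.002]
contact_force: [-0.5, -1.0, -1.0]
width: -0.0003
gripper_force: 0.0
```

servo_tool --moves '[{"dp": [0,0,0.2],"delta_rot": [0,0,0],"fingers": 0},{"dp": [0,0,0.2],"delta_rot": [0,0,0],"fingers": 0},{"dp": [0,0,0.2],"delta_rot": [0,0,0],"fingers": 0},{"dp": [0,0,0],"delta_rot": [0,0,0],"fingers": 0}]'

```text
clock: 2.4
position: [0.5964, -0.2264, 0.3268]
ee_rot: [-0.004, 0.997, 0.076, -0.007]
contact_force: [-0.6, 0.6, -0.3]
width: -0.0
gripper_force: 0.0
```

```bash
python3 - <<'E'
from h import *
a,_=snap('scene','s1');b,_=snap('side','s2')
A=cv2.resize(a[60:220,110:290,::-1],(400,356));B=cv2.resize(b[100:400,210:450,::-1],(285,356));cv2.imwrite('pics/v1.png',np.hstack([A,B]))
E
```

```text
(no output)
```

View pics/v1.png

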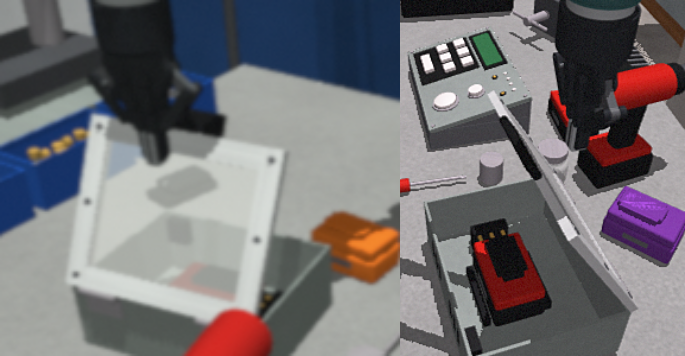

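The tip is now behind the lid on its outer side, near the middle of the top frame bar: (152,158) in the left crop. From here it can push the lid down along the arc.

servo_tool --moves '[{"dp": [-0.2,0,0],"delta_rot": [0,0,0],"fingers": 0},{"dp": [-0.058,0,0.033],"delta_rot": [0,0,0],"fingers": 0},{"dp": [-0.058,0,0.033],"delta_rot": [0,0,0],"fingers": 0},{"dp": [-0.054,0,0.045],"delta_rot": [0,0,0],"fingers": 0},{"dp": [-0.053,0,0.045],"delta_rot": [0,0,0],"fingers": 0}]'

```text
clock: 3.0
position: [0.5184, -0.2413, 0.3074]
ee_rot: [0.003, 0.997, 0.076, 0.004]
contact_force: [0.2, 0.2, 2.7]
width: 0.0001
gripper_force: 1.4
```

```bash
cat > lid.py <<'E'
from h import *
import sys
p,d=snap('side',sys.argv[1]);S=pts('side',d)
# lid angle: points of lid in box frame cloud above the rim
H=np.array([.6287,-.2207,.091]);y=.1533;q=S.reshape(-1,3)-H
u=q@[np.cos(y),np.sin(y),0];w=q@[-np.sin(y),np.cos(y),0]
s=readout.get_state();print(np.round(s['position'],4),np.round(s['contact_force'],1))
m=(u<-.03)&(u>-.2)&(w>.09)&(w<.122)&(q[:,2]>-.003)&(q[:,2]<.25)
a=np.arctan2(q[m,2],-u[m]);print('angles',m.sum(),np.round(np.percentile(a,[5,25,50,75,95]),3))
E
python3 lid.py l1
```

```text
[ 0.5163 -0.2411  0.3056] [-0.6 -0.8  0.7]
angles 361 [-0.007  0.016  0.879  0.888  0.987]
```

servo_tool --moves '[{"dp": [-0.047,0,0.052],"delta_rot": [0,0,0],"fingers": 0},{"dp": [-0.046,0,0.052],"delta_rot": [0,0,0],"fingers": 0},{"dp": [-0.038,0,0.058],"delta_rot": [0,0,0],"fingers": 0},{"dp": [-0.038,0,0.058],"delta_rot": [0,0,0],"fingers": 0}]'

```text
clock: 3.45
position: [0.485, -0.2466, 0.2621]
ee_rot: [0.002, 0.997, 0.077, 0.003]
contact_force: [-1.4, 0.0, 1.9]
width: -0.0001
gripper_force: 1.2
```

```bash
python3 lid.py l2
```

```text
[ 0.4832 -0.2461  0.26  ] [ 0.4 -0.6  0.1]
angles 594 [0.002 0.576 0.621 0.681 0.757]
```

servo_tool --moves '[{"dp": [-0.029,0,0.063],"delta_rot": [0,0,0],"fingers": 0},{"dp": [-0.029,0,0.063],"delta_rot": [0,0,0],"fingers": 0},{"dp": [-0.014,0,0.044],"delta_rot": [0,0,0],"fingers": 0},{"dp": [-0.014,0,0.044],"delta_rot": [0,0,0],"fingers": 0},{"dp": [0,0,0],"delta_rot": [0,0,0],"fingers": 0}]'

```text
clock: 4.0
position: [0.4668, -0.2478, 0.2157]
ee_rot: [-0.0, 0.997, 0.077, 0.0]
contact_force: [-0.3, -0.7, 0.1]
width: 0.0
gripper_force: 0.0
```

servo_tool --moves '[{"dp": [-0.009,0,0.045],"delta_rot": [0,0,0],"fingers": 0},{"dp": [-0.009,0,0.045],"delta_rot": [0,0,0],"fingers": 0},{"dp": [-0.004,0,0.03],"delta_rot": [0,0,0],"fingers": 0},{"dp": [0,0,0.02],"delta_rot": [0,0,0],"fingers": 0},{"dp": [0,0,0],"delta_rot": [0,0,0],"fingers": 0}]'

```text
clock: 4.5
position: [0.4621, -0.2478, 0.187]
ee_rot: [-0.001, 0.997, 0.077, -0.001]
contact_force: [-0.2, 0.4, -0.2]
width: 0.0005
gripper_force: 0.0
```

```bash
python3 lid.py l3
```

```text
[ 0.4622 -0.2477  0.1873] [ 0.5 -1.  -0.5]
angles 644 [0.109 0.156 0.218 0.272 0.373]
```

servo_tool --moves '[{"dp": [0,0,0.02],"delta_rot": [0,0,0],"fingers": 0},{"dp": [0,0,0.02],"delta_rot": [0,0,0],"fingers": 0},{"dp": [0,0,0.02],"delta_rot": [0,0,0],"fingers": 0},{"dp": [0,0,0],"delta_rot": [0,0,0],"fingers": 0}]'

```text
clock: 4.95
position: [0.4623, -0.2481, 0.1753]
ee_rot: [-0.0, 0.997, 0.077, -0.0]
contact_force: [-0.8, 0.9, 0.6]
width: -0.0002
gripper_force: 0.0
```

servo_tool --moves '[{"dp": [0,0,0.01],"delta_rot": [0,0,0],"fingers": 0},{"dp": [0,0,0],"delta_rot": [0,0,0],"fingers": 0}]'

```text
clock: 5.15
position: [0.4626, -0.2482, 0.1737]
ee_rot: [-0.0, 0.997, 0.077, 0.0]
contact_force: [0.8, 0.1, -0.9]
width: -0.0001
gripper_force: 0.0
```

servo_tool --moves '[{"dp": [0,0,0.01],"delta_rot": [0,0,0],"fingers": 0},{"dp": [0,0,0.01],"delta_rot": [0,0,0],"fingers": 0},{"dp": [0,0,0],"delta_rot": [0,0,0],"fingers": 0}]'

```text
clock: 5.45
position: [0.4627, -0.2483, 0.1724]
ee_rot: [0.001, 0.997, 0.077, 0.001]
contact_force: [-3.2, 2.1, 16.4]
width: 0.0
gripper_force: 8.4
```

```bash
python3 lid.py l4; python3 - <<'E'
from h import *
b=cv2.imread('pics/l4.png');cv2.imwrite('pics/l4c.png',cv2.resize(b[180:420,200:440],(600,600)))
E
```

```text
[ 0.4627 -0.2483  0.1724] [-3.4  1.9 16.6]
angles 583 [0.051 0.108 0.147 0.206 0.306]
```

View pics/l4c.png

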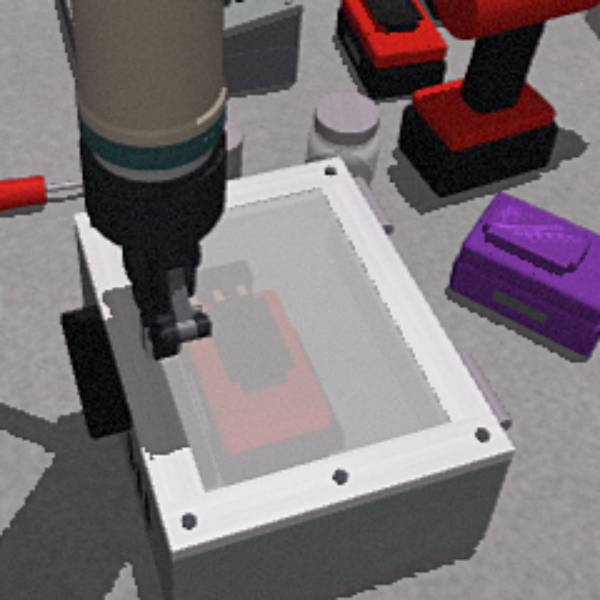

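The lid lies flat on the box rim, with 16 N of seating force. I'll raise the tool and fit the console pose.

servo_tool --moves '[{"dp": [0,0,-0.1],"delta_rot": [0,0,0],"fingers": 0},{"dp": [0,0,-0.25],"delta_rot": [0,0,0],"fingers": 0},{"dp": [0,0,-0.25],"delta_rot": [0,0,0],"fingers": 0},{"dp": [0,-0.22,-0.1],"delta_rot": [0,0,0],"fingers": 0},{"dp": [0,-0.24,0],"delta_rot": [0,0,0],"fingers": 0}]'

```text
clock: 6.0
position: [0.4504, -0.1583, 0.3137]
ee_rot: [0.002, 0.997, 0.075, 0.004]
contact_force: [0.7, 0.2, -0.1]
width: -0.0003
gripper_force: 0.0
```

```bash
cat > fit.py <<'E'
from h import *
# keys 1..6, clear, stop
sc=dict(k3=[.5337,.2764,.0864],k2=[.5281,.3163,.086],k1=[.5234,.3561,.0856],k6=[.4945,.2725,.0776],k5=[.4911,.313,.0777],k4=[.4877,.3522,.0776],cl=[.4489,.3089,.0687],stop=[.534,.1674,.0846],start=[.4783,.1621,.0728])
si=dict(k1=[.5187,.3539,.0876],k2=[.5234,.3131,.088],k3=[.5269,.2742,.088],k4=[.4802,.351,.0797],k5=[.4848,.31,.0796],k6=[.4887,.2692,.0794],cl=[.4436,.3031,.0706],stop=[.5316,.1665,.0862],start=[.47,.1559,.0735])
mod=dict(k1=(40,40),k2=(40,0),k3=(40,-40),k4=(0,40),k5=(0,0),k6=(0,-40),cl=(-42,0))
def fit(ms):
    A=[];B=[]
    for m in ms:
        for k,(a,b) in mod.items(): A.append([a/1e3,b/1e3,0]);B.append(m[k])
    A=np.array(A);B=np.array(B);a=A.mean(0);b=B.mean(0);U,S,Vt=np.linalg.svd((A-a).T@(B-b))
    D=np.diag([1,1,np.sign(np.linalg.det(Vt.T@U.T))]);R=Vt.T@D@U.T
    return R,b-R@a,np.abs((A-a)@R.T+b-B).max(0)
for ms in([sc],[si],[sc,si]):
    R,t,e=fit(ms);print('k5',np.round(t,4),'slope',np.degrees(np.arccos(R[2,2])).round(1),'yaw',np.arctan2(-R[0,1],R[1,1]).round(3),'maxres',e.round(4))
if __name__=='__main__':
    st=(np.array(sc['start'])+si['start'])/2
    print('start in panel',np.round(R.T@(st-t),4),'stop',np.round(R.T@((np.array(sc['stop'])+si['stop'])/2-t),4))
    for n,(a,b) in mod.items(): print(n,np.round(R@[a/1e3,b/1e3,0]+t,4))
    s=readout.get_state();print(s['position'],s['ee_rot'])
    z=np.load('pics/l4.npz');S=pts('side',z['d']);m=(S[...,2]>.085)&(S[...,2]<.13)&(S[...,0]>.5)&(S[...,0]<.6)&(S[...,1]<-.13)&(S[...,1]>-.32)
    q=S[m];c=np.linalg.lstsq(np.c_[q[:,:2],np.ones(len(q))],q[:,2],rcond=None)[0];print('lid plane',len(q),c)
E
python3 fit.py
```

```text
k5 [0.4902 0.3125 0.0776] slope 12.3 yaw 0.101 maxres [0.0017 0.0005 0.0003]
k5 [0.4844 0.3094 0.0795] slope 12.2 yaw 0.112 maxres [0.0008 0.0018 0.0003]
k5 [0.4873 0.311  0.0785] slope 12.2 yaw 0.107 maxres [0.0047 0.0035 0.0013]
start in panel [-0.0298 -0.1497  0.0005] stop [ 3.060e-02 -1.481e-01 -1.000e-04]
k1 [0.5219 0.3549 0.0869]
k2 [0.5262 0.3152 0.087 ]
k3 [0.5304 0.2754 0.0871]
k4 [0.483  0.3507 0.0784]
k5 [0.4873 0.311  0.0785]
k6 [0.4915 0.2712 0.0787]
cl [0.4465 0.3066 0.0696]
[ 0.45037446 -0.15825082  0.31367652] [0.00236081 0.99715072 0.07528603 0.0041077 ]
lid plane 6000 [0.00101894 0.00234076 0.10056848]
```

```bash
cat > go.py <<'E'
from h import *
from scipy.spatial.transform import Rotation as Rn
import sys
ps=.107;tl=np.radians(12)
x=np.array([np.cos(tl)*np.cos(ps),np.cos(tl)*np.sin(ps),np.sin(tl)]);n=np.array([-np.sin(tl)*np.cos(ps),-np.sin(tl)*np.sin(ps),np.cos(tl)])
T=np.stack([x,np.cross(-n,x),-n],1)
K=dict(cl=[.4465,.3066,.0696],k2=[.5262,.3152,.087],k6=[.4915,.2712,.0787])
k5=np.array([.4873,.311,.0785]);yv=np.cross(n,x)
K['start']=k5+x*-.030+yv*-.1497+n*.002
if __name__=='__main__':
    k,h=sys.argv[1],float(sys.argv[2])
    s=readout.get_state();q=s['ee_rot'];C=Rn.from_quat([q[1],q[2],q[3],q[0]]).as_matrix()
    g=np.array(K[k])+n*(.073+h)
    print('rot units',np.round(Rn.from_matrix(C.T@T).as_rotvec()/.1,2),'pos',np.round(s['position'],4),'goal',np.round(g,4),'dp in goal axes, units',np.round(T.T@(g-s['position'])/.2,3), 'dp in current axes',np.round(C.T@(g-s['position'])/.2,3),'F',np.round(s['contact_force'],1))
E
python3 go.py cl 0.09
```

```text
rot units [0.01 2.01 0.44] pos [ 0.4504 -0.1583  0.3137] goal [0.4128 0.303  0.229 ] dp in goal axes, units [-0.03  -2.313  0.426] dp in current axes [ 0.157 -2.31   0.412] F [ 0.7  0.2 -0.1]
```

servo_tool --moves '[{"dp": [0.015,-0.23,0],"delta_rot": [0,0,0],"fingers": 0},{"dp": [0.015,-0.23,0],"delta_rot": [0,0,0],"fingers": 0},{"dp": [0.015,-0.23,0],"delta_rot": [0,0,0],"fingers": 0},{"dp": [0.015,-0.23,0],"delta_rot": [0,0,0],"fingers": 0},{"dp": [0.015,-0.23,0],"delta_rot": [0,0,0],"fingers": 0}]'

```text
clock: 6.5
position: [0.4275, 0.0741, 0.31]
ee_rot: [-0.0, 0.997, 0.077, 0.001]
contact_force: [0.1, 0.7, 0.5]
width: 0.0
gripper_force: 0.0
```

servo_tool --moves '[{"dp": [0.015,-0.23,0],"delta_rot": [0,0.4,0.09],"fingers": 0},{"dp": [0.015,-0.23,0],"delta_rot": [0,0.4,0.09],"fingers": 0},{"dp": [0.015,-0.23,0],"delta_rot": [0,0.4,0.09],"fingers": 0},{"dp": [0.015,-0.23,0],"delta_rot": [0,0.4,0.09],"fingers": 0},{"dp": [0.015,-0.23,0],"delta_rot": [0,0.4,0.09],"fingers": 0}]'

```text
clock: 7.0
position: [0.411, 0.3041, 0.3115]
ee_rot: [-0.008, 0.993, 0.054, 0.101]
contact_force: [1.4, -0.4, -0.7]
width: -0.0004
gripper_force: 0.0
```

servo_tool --moves '[{"dp": [0,0,0],"delta_rot": [0,0,0],"fingers": 0},{"dp": [0,0,0],"delta_rot": [0,0,0],"fingers": 0}]'

```text
clock: 7.2
position: [0.4108, 0.3031, 0.3109]
ee_rot: [-0.007, 0.993, 0.056, 0.099]
contact_force: [-0.3, -0.7, 0.1]
width: 0.0001
gripper_force: 0.0
```

```bash
python3 go.py cl 0.05; python3 - <<'E'
from h import *
from scipy.spatial.transform import Rotation as Rn
from go import K,n
s=readout.get_state();p,d=snap('wrist','w1');q=s['ee_rot'];C=Rn.from_quat([q[1],q[2],q[3],q[0]]).as_matrix()
c=imaging.calibration('wrist');E=np.array(c['hand_eye']);k=c['intrinsics']
for nm,X in K.items():
    Y=np.linalg.inv(E)@np.r_[C.T@(np.array(X)-s['position']),1];uv=k@Y[:3];print(nm,np.round(uv[:2]/uv[2],1))
m=(p.min(2)>170).astype(np.uint8);N,l,st,cc=cv2.connectedComponentsWithStats(m,connectivity=4)
v,u=np.mgrid[:420,:560]
for i in range(1,N):
    if 150<st[i,4]<20000:
        w=l==i;X=np.stack([(u[w]-k[0,2])/k[0,0]*d[w],(v[w]-k[1,2])/k[1,1]*d[w],d[w],np.ones(w.sum())]);W=C@(E@X)[:3]+s['position'][:,None]
        print(np.round(cc[i],1),st[i],np.round(np.median(W,1),4))
E
```

```text
rot units [-0.05  0.1   0.04] pos [0.4108 0.3031 0.3109] goal [0.4211 0.3039 0.1899] dp in goal axes, units [-0.075  0.002  0.603] dp in current axes [-0.069  0.004  0.603] F [-0.3 -0.7  0.1]
cl [276.7 202.1]
k2 [277.1 110.3]
k6 [321.8 157.4]
start [440.8 191.1]
[231.9 113.5] [218 100  28  28 749] [0.5195 0.3537 0.0854]
[278.  113.5] [265 100  27  28 752] [0.5239 0.3141 0.0854]
[324.5 113.6] [311 100  28  28 748] [0.5283 0.2745 0.0855]
[451.4 124.3] [436 108  32  33 827] [0.5319 0.164  0.0838]
[233.4 159.5] [221 147  26  26 665] [0.4808 0.3494 0.0772]
[277.5 159.6] [265 147  26  26 665] [0.4851 0.3102 0.0772]
[322.3 159.6] [309 147  27  26 659] [0.4897 0.2704 0.0772]
[439.5 193.7] [ 416  171   48   47 1727] [0.4714 0.1588 0.0719]
[277.5 204.4] [ 244  194   68   21 1345] [0.4443 0.3058 0.0685]
```

View pics/w1.png

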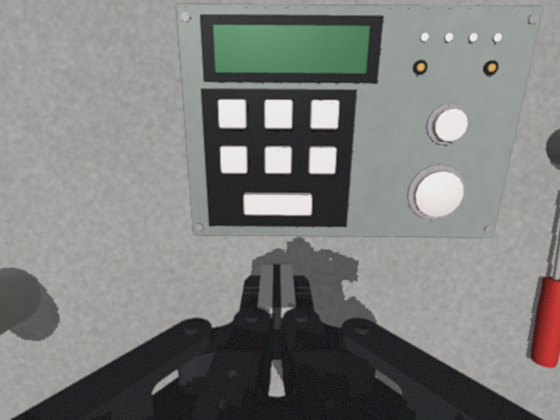

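The wrist view shows number keys at (232–324, 113) and (233–322, 160), clear at (278,204) and start at (440,194). They agree with the earlier fit to about 2 mm, so I use the averages and go to the clear key.

servo_tool --moves '[{"dp": [-0.025,0,0.2],"delta_rot": [-0.05,0.1,0.04],"fingers": 0},{"dp": [-0.025,0,0.2],"delta_rot": [0,0,0],"fingers": 0},{"dp": [-0.025,0,0.2],"delta_rot": [0,0,0],"fingers": 0},{"dp": [0,0,0.15],"delta_rot": [0,0,0],"fingers": 0},{"dp": [0,0,0],"delta_rot": [0,0,0],"fingers": 0}]'

```text
clock: 7.75
position: [0.4265, 0.3008, 0.1576]
ee_rot: [-0.003, 0.994, 0.05, 0.101]
contact_force: [-1.3, -0.3, 0.3]
width: -0.0002
gripper_force: 0.0
```

```bash
sed -i "s/^K=dict.*/K=dict(cl=[.4453,.3062,.069],k2=[.525,.3147,.0862],k6=[.4906,.2708,.078],start=[.4725,.1590,.0732])/; /^K\['start/d" go.py; python3 go.py cl 0.0
```

```text
rot units [ 0.05  0.08 -0.05] pos [0.4265 0.3008 0.1576] goal [0.4302 0.3046 0.1404] dp in goal axes, units [ 0.002 -0.017  0.088] dp in current axes [ 0.003 -0.017  0.088] F [-1.3 -0.3  0.3]
```

servo_tool --moves '[{"dp": [0,-0.017,0.05],"delta_rot": [0,0,0],"fingers": 0},{"dp": [0,0,0.035],"delta_rot": [0,0,0],"fingers": 0},{"dp": [0,0,0.015],"delta_rot": [0,0,0],"fingers": 0},{"dp": [0,0,0.012],"delta_rot": [0,0,0],"fingers": 0},{"dp": [0,0,0],"delta_rot": [0,0,0],"fingers": 0}]'

```text
clock: 8.25
position: [0.4323, 0.3081, 0.1402]
ee_rot: [-0.006, 0.993, 0.052, 0.105]
contact_force: [-0.3, -0.7, 1.6]
width: 0.0001
gripper_force: 0.7
```

servo_tool --moves '[{"dp": [0,0,0.012],"delta_rot": [0,0,0],"fingers": 0},{"dp": [0,0,0.012],"delta_rot": [0,0,0],"fingers": 0},{"dp": [0,0,0],"delta_rot": [0,0,0],"fingers": 0}]'

```text
clock: 8.55
position: [0.4333, 0.3083, 0.1354]
ee_rot: [-0.006, 0.993, 0.052, 0.105]
contact_force: [-0.7, -1.1, 3.9]
width: -0.0002
gripper_force: 2.3
```

servo_tool --moves '[{"dp": [0,0,0.012],"delta_rot": [0,0,0],"fingers": 0},{"dp": [0,0,0],"delta_rot": [0,0,0],"fingers": 0}]'

```text
clock: 8.75
position: [0.4335, 0.3083, 0.135]
ee_rot: [-0.006, 0.993, 0.052, 0.106]
contact_force: [-6.7, -2.9, 19.8]
width: 0.0003
gripper_force: 10.9
```

Bottomed at 20 N. Lifting now.

servo_tool --moves '[{"dp": [0,0,-0.1],"delta_rot": [0,0,0],"fingers": 0},{"dp": [0,0,-0.1],"delta_rot": [0,0,0],"fingers": 0},{"dp": [0,0,0],"delta_rot": [0,0,0],"fingers": 0}]'

```text
clock: 9.05
position: [0.4259, 0.308, 0.1738]
ee_rot: [-0.007, 0.993, 0.052, 0.107]
contact_force: [0.3, 0.4, -0.6]
width: -0.0002
gripper_force: 0.0
```

```bash
python3 go.py k2 0.02; python3 go.py k2 0.0
```

```text
rot units [-0.02 -0.05 -0.03] pos [0.4259 0.308  0.1738] goal [0.5058 0.3126 0.1772] dp in goal axes, units [0.394 0.02  0.067] dp in current axes [0.394 0.019 0.068] F [ 0.3  0.4 -0.6]
rot units [-0.02 -0.05 -0.03] pos [0.4259 0.308  0.1738] goal [0.5099 0.3131 0.1576] dp in goal axes, units [0.394 0.02  0.167] dp in current axes [0.394 0.019 0.168] F [ 0.3  0.4 -0.6]
```

servo_tool --moves '[{"dp": [0.2,0.01,0],"delta_rot": [0,0,0],"fingers": 0},{"dp": [0.194,0.01,0],"delta_rot": [0,0,0],"fingers": 0},{"dp": [0,0,0.06],"delta_rot": [0,0,0],"fingers": 0},{"dp": [0,0,0],"delta_rot": [0,0,0],"fingers": 0}]'

```text
clock: 9.45
position: [0.5043, 0.3107, 0.1736]
ee_rot: [-0.005, 0.993, 0.051, 0.102]
contact_force: [-1.1, -0.5, -0.9]
width: 0.0002
gripper_force: 0.0
```

```bash
python3 go.py k2 0.0
```

```text
rot units [ 0.02  0.04 -0.04] pos [0.5043 0.3107 0.1736] goal [0.5099 0.3131 0.1576] dp in goal axes, units [ 0.012 -0.009  0.084] dp in current axes [ 0.012 -0.009  0.084] F [-1.1 -0.5 -0.9]
```

servo_tool --moves '[{"dp": [0.01,-0.009,0.05],"delta_rot": [0,0,0],"fingers": 0},{"dp": [0,0,0.03],"delta_rot": [0,0,0],"fingers": 0},{"dp": [0,0,0.02],"delta_rot": [0,0,0],"fingers": 0},{"dp": [0,0,0.02],"delta_rot": [0,0,0],"fingers": 0},{"dp": [0,0,0],"delta_rot": [0,0,0],"fingers": 0}]'

```text
clock: 9.95
position: [0.5101, 0.3138, 0.1527]
ee_rot: [-0.005, 0.993, 0.052, 0.103]
contact_force: [-4.4, 0.1, 3.0]
width: 0.0001
gripper_force: 2.0
```

servo_tool --moves '[{"dp": [0,0,0.01],"delta_rot": [0,0,0],"fingers": 0},{"dp": [0,0,0],"delta_rot": [0,0,0],"fingers": 0}]'

```text
clock: 10.15
position: [0.5107, 0.3139, 0.1517]
ee_rot: [-0.005, 0.993, 0.052, 0.104]
contact_force: [-7.2, -0.2, 7.1]
width: -0.0004
gripper_force: 3.7
```

servo_tool --moves '[{"dp": [0,0,0.01],"delta_rot": [0,0,0],"fingers": 0},{"dp": [0,0,0],"delta_rot": [0,0,0],"fingers": 0}]'

```text
clock: 10.35
position: [0.5108, 0.3139, 0.1516]
ee_rot: [-0.006, 0.993, 0.052, 0.104]
contact_force: [-11.4, -2.7, 17.2]
width: -0.0001
gripper_force: 9.7
```

servo_tool --moves '[{"dp": [0,0,-0.1],"delta_rot": [0,0,0],"fingers": 0},{"dp": [0,0,-0.1],"delta_rot": [0,0,0],"fingers": 0},{"dp": [0,0,0],"delta_rot": [0,0,0],"fingers": 0}]'

```text
clock: 10.65
position: [0.5058, 0.3142, 0.1917]
ee_rot: [-0.007, 0.993, 0.052, 0.108]
contact_force: [0.3, 0.7, 0.4]
width: -0.0001
gripper_force: 0.0
```

```bash
python3 go.py k6 0.0
```

```text
rot units [-0.02 -0.08 -0.03] pos [0.5058 0.3142 0.1917] goal [0.4755 0.2692 0.1494] dp in goal axes, units [-0.215  0.208  0.171] dp in current axes [-0.215  0.209  0.168] F [0.3 0.7 0.4]
```

servo_tool --moves '[{"dp": [-0.11,0.105,0],"delta_rot": [0,-0.04,0],"fingers": 0},{"dp": [-0.105,0.105,0],"delta_rot": [0,0,0],"fingers": 0},{"dp": [0,0,0.06],"delta_rot": [0,0,0],"fingers": 0},{"dp": [0,0,0],"delta_rot": [0,0,0],"fingers": 0}]'

```text
clock: 11.05
position: [0.4686, 0.2668, 0.1661]
ee_rot: [-0.005, 0.993, 0.051, 0.102]
contact_force: [0.6, -0.5, -0.1]
width: -0.0001
gripper_force: 0.0
```

```bash
python3 go.py k6 0.0
```

```text
rot units [ 0.01  0.05 -0.03] pos [0.4686 0.2668 0.1661] goal [0.4755 0.2692 0.1494] dp in goal axes, units [ 0.018 -0.008  0.089] dp in current axes [ 0.018 -0.008  0.089] F [ 0.6 -0.5 -0.1]
```

servo_tool --moves '[{"dp": [0.014,-0.008,0.05],"delta_rot": [0,0,0],"fingers": 0},{"dp": [0,0,0.03],"delta_rot": [0,0,0],"fingers": 0},{"dp": [0,0,0.02],"delta_rot": [0,0,0],"fingers": 0},{"dp": [0,0,0.025],"delta_rot": [0,0,0],"fingers": 0},{"dp": [0,0,0],"delta_rot": [0,0,0],"fingers": 0}]'

```text
clock: 11.55
position: [0.4771, 0.2703, 0.1441]
ee_rot: [-0.006, 0.993, 0.052, 0.103]
contact_force: [-1.5, 0.7, 4.7]
width: -0.0003
gripper_force: 2.2
```

servo_tool --moves '[{"dp": [0,0,0.012],"delta_rot": [0,0,0],"fingers": 0},{"dp": [0,0,0],"delta_rot": [0,0,0],"fingers": 0}]'

```text
clock: 11.75
position: [0.4772, 0.2703, 0.1435]
ee_rot: [-0.006, 0.993, 0.052, 0.104]
contact_force: [-5.7, -1.1, 14.7]
width: 0.0003
gripper_force: 8.1
```

servo_tool --moves '[{"dp": [0,0,-0.1],"delta_rot": [0,0,0],"fingers": 0},{"dp": [0,0,-0.12],"delta_rot": [0,0,0],"fingers": 0},{"dp": [0,0.18,0],"delta_rot": [0,-0.04,0],"fingers": 0},{"dp": [0,0.18,0],"delta_rot": [0,0,0],"fingers": 0},{"dp": [0,0.18,0],"delta_rot": [0,0,0],"fingers": 0}]'

```text
clock: 12.25
position: [0.4794, 0.1608, 0.1848]
ee_rot: [-0.005, 0.993, 0.053, 0.101]
contact_force: [-0.0, 0.3, -0.2]
width: -0.0001
gripper_force: 0.0
```

```bash
python3 go.py start 0.0
```

```text
rot units [ 0.    0.07 -0.01] pos [0.4794 0.1608 0.1848] goal [0.4574 0.1574 0.1446] dp in goal axes, units [-0.151  0.005  0.173] dp in current axes [-0.149  0.005  0.174] F [-0.   0.3 -0.2]
```

servo_tool --moves '[{"dp": [-0.15,0,0],"delta_rot": [0,0,0],"fingers": 0},{"dp": [0,0,0.07],"delta_rot": [0,0,0],"fingers": 0},{"dp": [0,0,0],"delta_rot": [0,0,0],"fingers": 0}]'

```text
clock: 12.55
position: [0.4518, 0.1581, 0.1636]
ee_rot: [-0.005, 0.994, 0.051, 0.099]
contact_force: [-0.1, 0.3, -0.5]
width: -0.0002
gripper_force: 0.0
```

```bash
python3 go.py start 0.0
```

```text
rot units [ 0.01  0.1  -0.03] pos [0.4518 0.1581 0.1636] goal [0.4574 0.1574 0.1446] dp in goal axes, units [0.007 0.007 0.099] dp in current axes [0.008 0.006 0.099] F [-0.1  0.3 -0.5]
```

servo_tool --moves '[{"dp": [0.008,0.006,0.055],"delta_rot": [0,0.1,0],"fingers": 0},{"dp": [0,0,0.035],"delta_rot": [0,0,0],"fingers": 0},{"dp": [0,0,0.02],"delta_rot": [0,0,0],"fingers": 0},{"dp": [0,0,0.02],"delta_rot": [0,0,0],"fingers": 0},{"dp": [0,0,0],"delta_rot": [0,0,0],"fingers": 0}]'

```text
clock: 13.05
position: [0.4602, 0.1585, 0.1398]
ee_rot: [-0.006, 0.993, 0.052, 0.106]
contact_force: [-2.0, 0.3, 5.0]
width: 0.0004
gripper_force: 2.2
```

servo_tool --moves '[{"dp": [0,0,0.012],"delta_rot": [0,0,0],"fingers": 0},{"dp": [0,0,0],"delta_rot": [0,0,0],"fingers": 0}]'

```text
clock: 13.25
position: [0.4603, 0.1585, 0.1393]
ee_rot: [-0.006, 0.993, 0.052, 0.106]
contact_force: [-7.5, -0.8, 17.9]
width: 0.0001
gripper_force: 9.5
```

Start has bottomed. I'll lift well clear and check.

servo_tool --moves '[{"dp": [0,0,-0.1],"delta_rot": [0,0,0],"fingers": 0},{"dp": [0,0,-0.2],"delta_rot": [0,0,0],"fingers": 0},{"dp": [0,0,-0.2],"delta_rot": [0,0,0],"fingers": 0},{"dp": [0,0,0],"delta_rot": [0,0,0],"fingers": 0},{"dp": [0,0,0],"delta_rot": [0,0,0],"fingers": 0}]'

```text
clock: 13.75
position: [0.4398, 0.1563, 0.2362]
ee_rot: [-0.006, 0.993, 0.052, 0.107]
contact_force: [-0.4, -0.5, -0.3]
width: 0.0003
gripper_force: 0.0
```

```bash
python3 - <<'E'
from h import *
snap('scene','end')
E
```

```text
(no output)
```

View pics/end.png

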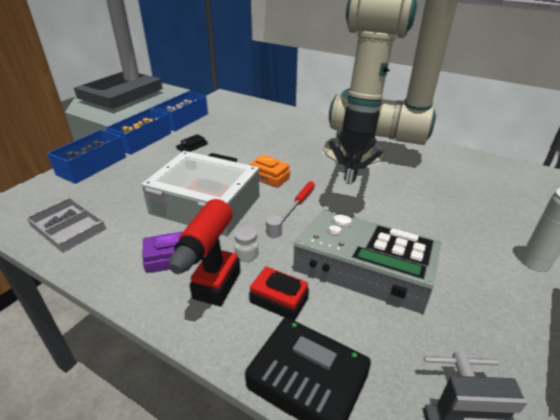

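The lid is closed at (203,175), the keys are up, the bystanders have not moved and the arm is clear at (350,165).

```bash
python3 -c "
from rig import manip;print(manip.sign_off())"
```

```text
the job is handed in; nothing more can be done
None
```

The job is handed in: the lid is closed without slamming, and clear, 2, 6 and start were each pressed to the bottom (15–20 N) and released in that order; the last picture shows the bystanders where they were, but the sign-off returned no verdict.

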